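# Hang the espresso cup and lock the stand's post at its mark

## Task

Hang the small espresso cup that stands on the sink drainer by its handle on the hook of the metal cup stand and let it hang free. Then grip the black knob of the stand's post, lift the post until the dark ring scored on it is level with the top of the cam lever's ring (30 mm up) and, still holding the knob there, push the upright blade of the cam lever round to its closed stop (anticlockwise seen from above) by turning the hand about the post so that a finger sweeps it; do not start closing the lever while the post is off its mark. Finish while still holding the knob with the post at the mark, the lever closed and the cup hanging on the hook; do not drop the cup, and leave the other things where they stand.

Things in the scene. Friction and masses are not known exactly. Their poses are not given: they have to be found in the camera images.
- cup: Small cream espresso cup, 62 mm across, 56 mm tall, 91 mm long with its handle, 0.2 to 0.35 kg, standing upright on the sink's drainer (4 mm above the worktop). Origin: centre of the underside of its 62x91 mm outline; z up. The round bowl (outer diameter 62 mm, grasp it across) is centred at y = +14.5 mm; the handle is on the -y side, in the y-z plane, 8 mm thick along x.
- cup_eye (a point): Centre of the opening in the cup's handle, at (0, -22.5, 30) mm in the cup's frame; the opening runs through along the cup's x, is about 13 mm wide in y and 18 mm tall (z = 21 to 39 mm).
- hook (a point): Level steel bar, 7 mm thick, sticking out of the slot in the stand; rises with the post. Origin: on the post's axis at the bar's centre height (130 mm above the worktop, post down). It runs along +y to y = 105 mm, then the tip bends up 6 mm, ending at y = 117 mm; z up. Hang the cup at about y = 90 mm. Let go, it tips over and hangs under the bar, up to 85 mm below.
- stand: The cup stand, fixed: base disc 130 mm across and 14 mm high, upright sleeve 26 mm square with a slot, round collar and cam lever ring (40 mm across, top 213 mm high), knob above it up to 263 mm (post down). Origin: centre of the underside, on the post's axis; +y is the hook's direction, z up.
- post (a joint): Height of the sliding post (m): 0 = down on its lower stop (start), 0.030 = its scored dark ring is level with the top face of the cam lever's ring (the mark), 0.045 = upper stop. It drops back if let go: post, knob and hook weigh about 0.25 kg, plus the cup.
- knob: Black round grip on top of the post, 20 mm in diameter, swivels freely about the post's axis. Origin: on that axis, at worktop level with the post down, rising with it; the grip spans z = 226 to 263 mm in this frame. Grip it with the fingertips 226 to 230 mm high (post down): they clear the lever's ring (top 213 mm) and, at the mark, reach 14 to 18 mm below the blade's top.
- lever (a joint): Angle (rad) of the cam lever, which turns about the post's axis on top of the sleeve and does not rise with the post: near 0 = open, 0.8 = closed stop; grows anticlockwise seen from above. It stays where it is left; turning it takes about 0.05 N m.
- lever_blade (a point): Point near the top of the lever's upright blade, 23 mm from the post's axis and 266 mm above the worktop. The blade is 14 mm wide radially (16 to 30 mm from the axis), 6 mm thick and its top is 274 mm above the worktop, so a finger that grips the knob can push its flat side.
- glass: Clear tumbler, 80 mm across, 100 mm tall, a bystander to leave alone; origin at the centre of its underside.
- sugar_jar: Round glass jar with a pale lid, 68 mm across, 104 mm tall, a bystander to leave alone; origin at the centre of its underside.
- salt_shaker: Salt shaker, 44 mm across, 90 mm tall, a bystander to leave alone; origin at the centre of its underside.
- bowl: White bowl, 120 mm across, 54 mm tall, a bystander to leave alone; origin at the centre of its underside.
- cinnamon_jar: Slim spice jar with black lid, 44 mm across, 99 mm tall, a bystander to leave alone; origin at the centre of its underside.
- pod: White coffee pod, 37 mm across, 26 mm tall, a bystander to leave alone; origin at the centre of its underside.

How it is judged:
On the way, in this order (a step that is already met when the one before it is completed fails the run):
1. the cup hangs by its handle on the hook, let go of (x of cup_eye in the frame of hook between -0.02 and 0.02 m and y of cup_eye in the frame of hook between 0.03 and 0.115 m and z of cup_eye in the frame of hook between -0.022 and 0.012 m and contact force between cup and stand above 0.8 N and contact force between cup and the arm below 0.1 N), for 0.5 s.
2. the post is held by its knob at the mark, lever still open (value of joint post between 0.025 and 0.035 m and contact force between the fingers and knob above 3 N and value of joint lever below 0.3 rad), for 0.2 s.
At the end, for the whole second after the job is handed in: The lever is at least 0.72 rad round (stop at 0.8), the post stands within 5 mm of its mark (0.025 to 0.035 m) and still, the fingers still grip the knob (over 3 N), and the cup hangs from the hook by its handle, untouched by the arm (all of step 1 and value of joint post between 0.025 and 0.035 m and contact force between the fingers and knob above 3 N and value of joint lever above 0.72 rad and velocity of joint post between -0.02 and 0.02 m/s); the arm keeps its last pose, push and grip.
It fails at once if the lever is pushed towards closed (past 0.4 rad) while the post is over 8 mm off its mark (value of joint lever above 0.4 rad and (value of joint post above 0.038 m or value of joint post below 0.022 m)).
It fails at once if the cup is dropped or knocked over on the worktop (height (world z) of cup below 0.04 m and angle between cup's own z axis and vertical above 0.6 rad).
It fails at once if one of the other things is moved by more than 30 mm (distance of any of glass, sugar_jar, salt_shaker, bowl, cinnamon_jar, pod from where it was at the start of the episode above 0.03 m).
It also fails if it takes over 56 s, if anything falls off the work surface, if the arm or the gripper's body presses on something with over 40 N, if the wrist force passes 120 N, or if a joint passes its speed limit or range.

## Robot

A 6-joint arm with a two-finger parallel gripper is mounted at the origin on a cart in front of the work surface, level with it; the furniture and walls round the work are solid. World frame = base frame: x ahead of the robot, y to its left, z up, the work surface at z = 0. Lengths are in m, angles in rad, forces in N, time in s.
With the tool pointing down it reaches from about 0.375 to 0.9 m from the base axis. Payload 3.1 kg.
Tool frame: the origin (TCP) lies between the finger pads; the fingertips stand 17 mm ahead of it and the grasp point (between the pads) lies 2 mm behind it; z points along the fingers, y is the line along which they close (so a half turn about z gives the same grasp; the last joint's range is limited). The gripper opens to 85 mm and grips with 20 to 120 N. Pads are 22 mm wide; open, the fingers measure 114 mm over their backs; the gripper's body (76 mm by 85 mm) begins 54 mm behind the grasp point. The pads swing forward as they close: fully open they stand 13 mm farther back than shut.
Start: joints at [1.044, 0.527, 1.433, -0, 1.181, -0.178], TCP at [0.214, 0.587, 0.248] pointing down, gripper open.
Joint ranges: [-3.08, 3.08], [-0.75, 2.2], [0.22, 2.44], [-1.43, 4.57], [0, 2.65], [-2.85, 2.85]. Speed limits (rad/s): [2.79, 2.79, 3.14, 3.14, 3.14, 3.14].

## Interface

Orientations are given as a 3x3 rotation matrix whose columns are the frame's x, y, z axes.
In Python, from bench import manip gives the robot as it stands.
- The arm moves only by the tool inch_along, called after "Call:" by a JSON object that holds its "method" and its "body". Schema: {"type":"object","properties":{"deltas":{"type":"array","items":{"type":"object","properties":{"d":{"type":"array","items":{"type":"number"},"minItems":3,"maxItems":3},"turn_vec":{"type":"array","items":{"type":"number"},"minItems":3,"maxItems":3},"jaw":{"type":"number"}},"additionalProperties":false,"required":["jaw"]},"minItems":1,"maxItems":10},"grip_force":{"type":"number"},"only":{"type":"string"},"quiet":{"type":"boolean"},"lines":{"type":"string"}},"required":["deltas"],"additionalProperties":false}. deltas is a list of rows, 1 to 10 of them, each an object with the fields d (a list: dx, dy, dz in parts of the range, where 1.0 means 0.5 m), turn_vec (a list: a rotation vector rx, ry, rz in a scale on which 1.0 is 2 rad), jaw (the finger opening in m); a field left out counts as zero (the opening has to be given); each row is the pose to reach, as a shift and turn from the pose commanded when the call began, along the tool's axes at that moment; what a row does not reach only later rows make up. A row lasts 1/8 s, in which the tool goes at most 0.0625 m and 0.188 rad, less where a joint would pass 70% of its speed; a pose out of reach is approached as far as the arm can. The fingers move at their own pace and stop on an object; grip_force is the grip in N (left out, the last holds). Time passes only in rows, so rows that do not move let the fingers close. The tool returns the time, the measured TCP pose, the force, the opening and the grip force at its end. only (a regular expression) keeps the lines of the reply that match it, lines (a string "A,B") keeps lines A to B, and quiet returns only ok. A shift or turn number past 1, either way, is cut back to 1. Input that does not fit is refused with a message, and nothing moves.
- manip.read_state(): the state, without advancing time (a new reading comes with each control period).
- manip.snapshot(name): name is "scene" or "top"; returns (picture, depth): 480x640x3 uint8, blue, green, red; 480x640 float32, m along the optical axis (not along the pixel's ray), 0 where there is no reading.
- manip.get_calibration(name): a dict with "intrinsics" (3x3 intrinsics, pixels), "R" (3x3) and "t" (3): a world point X has camera coordinates R X + t. Camera axes: x right, y down, z forward; pixel columns grow to the right and rows downward; lengths in m; the calibration is good to about 2 mm. A picture is of the moment at which its call begins. get_calibration takes no time and is no camera call.
- manip.hand_in(): hands the job in; it is judged then, once.
The state is a dict: "clock": time; "joint_positions": joint angles; "joint_velocities": joint speeds; "tau": joint torques, N m; "tool_pos": TCP position; "tool_rot": TCP orientation; "wrist_force": force on the tool from outside, world axes, zero at the start; "torque": the same for the moment, N m; "gripper_width": finger opening in m; "finger_force": force on a finger pad.
Only numpy, scipy, OpenCV 4.12 (cv2) and the standard library are available. Lean on these libraries where they do the work, as an engineer would, in place of code of your own. Each camera call takes 0.05 s, during which the arm holds its last target. There are 200 camera calls.

## Working session

There is one attempt and no reset: what is moved stays moved. The work goes in short steps, Python scripts to look and compute and a tool call to move; the robot and the scene stay as the last step left them, time stands still between calls to the robot, and variables do not carry over. Pictures are saved under pics/ and viewed, at most 10 in all, crops included, and the job is handed in when it is done.

```bash
ls; mkdir -p pics; python3 - <<'E'
from bench import manip
import cv2,numpy as np
for n in("scene","top"):
    p,d=manip.snapshot(n); cv2.imwrite(f"pics/{n}0.png",p); np.save(f"pics/{n}0.npy",d)
    c=manip.get_calibration(n); print(n,c)
s=manip.read_state();print(s)
E
```

```text
bench.py
pics
scene {'intrinsics': array([[522.15783122,   0.        , 320.93159443],
       [  0.        , 522.15783122, 239.03871907],
       [  0.        ,   0.        ,   1.        ]]), 'R': array([[ 0.70590658, -0.70805827,  0.01869177],
       [-0.50597803, -0.52255615, -0.68623705],
       [ 0.49566333,  0.47496162, -0.72713776]]), 't': array([-0.47328417,  0.32953078,  1.06538093])}
top {'intrinsics': array([[485.25240918,   0.        , 321.8718543 ],
       [  0.        , 485.25240918, 238.15451494],
       [  0.        ,   0.        ,   1.        ]]), 'R': array([[-0.02209558, -0.99932283, -0.02942207],
       [-0.98225193,  0.02718217, -0.1855863 ],
       [ 0.18626038,  0.02479924, -0.98218739]]), 't': array([-0.0729575 ,  0.56955126,  1.35422878])}
{'clock': 0.1, 'joint_positions': array([ 1.04351770e+00,  5.28350818e-01,  1.43374986e+00,  1.67714944e-05,
        1.18139124e+00, -1.78453696e-01]), 'joint_velocities': array([ 0.00157399, -0.0027368 , -0.00355278, -0.00089636, -0.00123128,
       -0.00068287]), 'tau': array([ 4.45652204e-04, -4.43302739e+01, -1.78586107e+01, -1.96916799e-04,
        3.86846659e-03,  3.89722345e-06]), 'tool_pos': array([0.21325867, 0.5868598 , 0.24745292]), 'tool_rot': array([[-9.39772642e-01,  3.41798834e-01, -9.69087412e-04],
       [ 3.41800026e-01,  9.39771288e-01, -1.63349906e-03],
       [ 3.52392451e-04, -1.86635183e-03, -9.99998196e-01]]), 'wrist_force': array([-0.20075193, -0.18901725, -0.19316705]), 'torque': array([ 0.03208912, -0.04925046, -0.00194245]), 'finger_force': 0.0, 'gripper_width': 0.08504847942590661}
```

View pics/scene0.png

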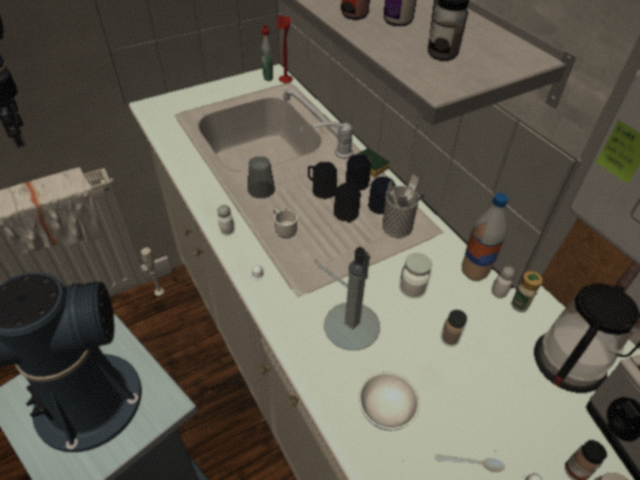

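View pics/top0.png

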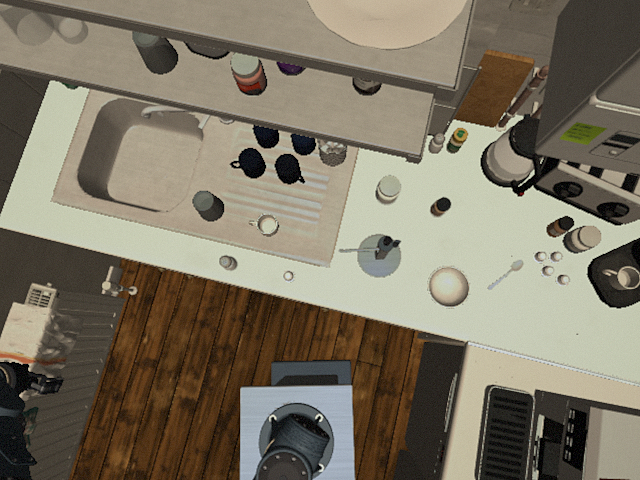

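The scene view shows the cup at about (286,222) with its handle at upper left, and the stand's base at (351,327), its knob at (361,258) and the hook tip at (318,262). The top view shows the cup at (268,225) with its handle pointing left at (252,224), and the stand at (380,255) with the hook running left to (341,250). I'll zoom in next.

```bash
python3 - <<'E'
import cv2,numpy as np
s=cv2.imread("pics/scene0.png");t=cv2.imread("pics/top0.png")
def c(im,u,v,w,h,k): return cv2.resize(im[v:v+h,u:u+w],(w*k,h*k),interpolation=cv2.INTER_CUBIC)
a=c(s,260,195,50,50,6);b=c(s,300,235,100,120,5) 
A=c(t,240,200,50,50,6);B=c(t,330,220,80,60,5)
im=np.zeros((600,800,3),np.uint8)
im[:300,:300]=a; im[300:600,:300]=A
im[:300,300:]=b[:300,:500]; im[300:,300:700]=B
cv2.imwrite("pics/z1.png",im)
E
```

```text
(no output)
```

View pics/z1.png

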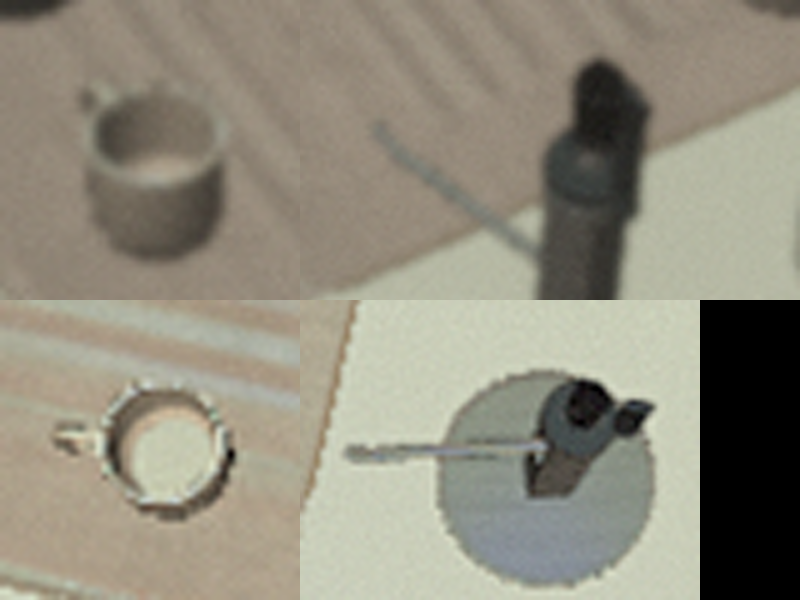

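Zoomed, composite pixels: the cup rim centre is at (158,138) in scene and (167,445) in top, with the handle tip at (58,437) in top. The hook tip is at (378,125) in scene and (350,453) in top. The knob top is at (598,78) in scene and (586,400) in top, with the blade to its right at (632,415) in top.

```bash
cat >h.py <<'E'
import numpy as np,cv2
from bench import manip
C={n:manip.get_calibration(n) for n in("scene","top")}
def tri(ps,pt):
    P=[C[n]["intrinsics"]@np.c_[C[n]["R"],C[n]["t"]] for n in("scene","top")]
    X=cv2.triangulatePoints(P[0],P[1],np.array(ps,float).reshape(2,1),np.array(pt,float).reshape(2,1))[:,0]
    return X[:3]/X[3]
def atz(n,p,z):
    c=C[n];d=c["R"].T@np.linalg.inv(c["intrinsics"])@[p[0],p[1],1];o=-c["R"].T@c["t"]
    return o+d*(z-o[2])/d[2]
def proj(n,X):
    c=C[n];q=c["intrinsics"]@(c["R"]@np.array(X)+c["t"]);return q[:2]/q[2]
def cloud(n,d):
    c=C[n];v,u=np.mgrid[:480,:640];r=np.stack([u,v,np.ones_like(u)],-1)@np.linalg.inv(c["intrinsics"]).T
    return (r*d[...,None]-c["t"])@c["R"]
E
python3 - <<'E'
from h import *
np.set_printoptions(precision=4,suppress=True)
print("rim",tri((286.3,218),(267.8,224.2)),atz("top",(267.8,224.2),.06),atz("scene",(286.3,218),.06))
print("handle tip top@.04",atz("top",(249.7,222.8),.045))
print("hooktip",tri((315.6,260),(340,250.6)),atz("top",(340,250.6),.139),atz("scene",(315.6,260),.139))
print("knob",tri((359.6,250.6),(387.2,240)),atz("top",(387.2,240),.263),atz("scene",(359.6,250.6),.263))
print("base",atz("top",(379.2,256),.014),atz("scene",(351,327),.014))
print("blade",atz("top",(396.4,243),.274))
# depth clouds
for n in("scene","top"):
    d=np.load(f"pics/{n}0.npy");X=cloud(n,d);ok=d>0
    x,y,z=X[...,0],X[...,1],X[...,2]
    for nm,c,r,zl in(("cup",(.55,.16),.08,(.025,.09)),("knob",(.47,-.13),.06,(.225,.3)),("hook",(.5,-.06),.07,(.11,.16))):
        ctr={"cup":tri((286.3,218),(267.8,224.2)),"knob":tri((359.6,250.6),(387.2,240)),"hook":tri((315.6,260),(340,250.6))}[nm]
        m=ok&(np.hypot(x-ctr[0],y-ctr[1])<r)&(z>zl[0])&(z<zl[1]);Q=X[m]
        if len(Q):print(n,nm,len(Q),Q.min(0),Q.max(0),Q.mean(0))
E
```

```text
rim [0.6121 0.07   0.0557] [0.6117 0.069  0.06  ] [0.6087 0.0669 0.06  ]
handle tip top@.04 [0.6208 0.1246 0.045 ]
hooktip [ 0.5147 -0.1367  0.1375] [ 0.5156 -0.1375  0.139 ] [ 0.5127 -0.137   0.139 ]
knob [ 0.5188 -0.252   0.2571] [ 0.5186 -0.252   0.263 ] [ 0.5136 -0.2548  0.263 ]
base [ 0.5166 -0.2539  0.014 ] [ 0.5064 -0.2594  0.014 ]
blade [ 0.5086 -0.2726  0.274 ]
scene cup 447 [0.5783 0.0382 0.0251] [0.6404 0.1313 0.0618] [0.6092 0.075  0.0439]
scene knob 277 [ 0.5042 -0.2817  0.2255] [ 0.5253 -0.2434  0.2729] [ 0.5102 -0.2634  0.2501]
scene hook 101 [ 0.5073 -0.2063  0.1247] [ 0.5186 -0.134   0.1388] [ 0.5122 -0.1701  0.131 ]
top cup 213 [0.5831 0.043  0.0255] [0.6435 0.1294 0.0673] [0.6152 0.0802 0.0495]
top knob 109 [ 0.5088 -0.2791  0.2262] [ 0.5295 -0.2416  0.2795] [ 0.5154 -0.2581  0.2587]
top hook 66 [ 0.5132 -0.2053  0.1268] [ 0.5212 -0.132   0.1473] [ 0.5166 -0.1713  0.1351]
```

```bash
cat >>h.py <<'E'
def ang(R): return np.arctan2(R[1,1],R[0,1])
def plan(pos,yaw):
    "tool-axes row from the measured pose to a tool-down pose at pos with tool y at yaw"
    from scipy.spatial.transform import Rotation as Ro
    s=manip.read_state();R=s["tool_rot"]
    y=np.array([np.cos(yaw),np.sin(yaw),0]);z=np.array([0,0,-1.]);T=np.c_[np.cross(y,z),y,z]
    print("now",s["tool_pos"].round(4),round(ang(R),3),"row",(R.T@(np.array(pos)-s["tool_pos"])).round(4),Ro.from_matrix(R.T@T).as_rotvec().round(4))
E
python3 - <<'E'
from h import *
from scipy.optimize import least_squares
np.set_printoptions(precision=4,suppress=True)
for n in("scene","top"):
    d=np.load(f"pics/{n}0.npy");X=cloud(n,d);ok=(d>0)
    near=lambda c,r,a,b:X[ok&(np.hypot(X[...,0]-c[0],X[...,1]-c[1])<r)&(X[...,2]>a)&(X[...,2]<b)]
    Q=near((.611,.069),.037,.02,.07); 
    f=lambda p:np.hypot(Q[:,0]-p[0],Q[:,1]-p[1])-.031
    # only outer: rim points high
    Q=near((.611,.069),.036,.054,.07);r=least_squares(lambda p:np.hypot(Q[:,0]-p[0],Q[:,1]-p[1])-.0295,[.611,.069],loss="soft_l1",f_scale=.002)
    H=near((.611,.069),.066,.02,.07);c=r.x;H=H[np.hypot(*(H[:,:2]-c).T)>.036]
    a=np.arctan2(*(H[:,:2]-c).mean(0)[::-1]);print(n,"bowl",c,len(Q),Q[:,2].mean(),"handle ang",a,np.degrees(a),len(H),"tip r",np.hypot(*(H[:,:2]-c).T).max(),H[:,2].min(),H[:,2].max())
    K=near((.5165,-.2525),.0125,.255,.27);print("knob",K.mean(0),len(K))
    B=near((.5165,-.2525),.06,.225,.29);B=B[(np.hypot(*(B[:,:2]-[.5165,-.2525]).T)>.016)];print("blade",B.mean(0),len(B),B.min(0),B.max(0),np.arctan2(*(B[:,:2]-[.5165,-.2525]).mean(0)[::-1]))
    b=near((.5165,-.17),.05,.115,.145);b=b[abs(b[:,0]-.5155)<.01];p=np.polyfit(b[:,1],b[:,0],1);print("hook x at y=-.16",np.polyval(p,-.16),"slope",p[0],"at axis",np.polyval(p,-.2525),"z",np.percentile(b[:,2],[10,50,90]),len(b))
print(proj("top",(.611,.069,.06)))
E
```

```bash
python3 -c "
from h import *
plan((.611,.071,.16),-.14)"
```

```text
now [0.2133 0.5869 0.2475] 1.222 row [-0.5501 -0.3487  0.0879] [-1.800e-03  1.000e-03  1.362e+00]
```

The manual's scale: shifts go in shares of 0.5 m and turns go in shares of 2 rad. Converting my numbers, -0.5 m / 0.5 = -1, -0.45 m / 0.5 = -0.9, 1.362 rad / 2 = 0.681.

Call:
{"method": "inch_along", "body": {"deltas": [{"d":[-0.1,-0.064,0],"turn_vec":[0,0,0.085],"jaw":0.085},{"d":[-0.2,-0.128,0],"turn_vec":[0,0,0.17],"jaw":0.085},{"d":[-0.3,-0.192,0],"turn_vec":[0,0,0.255],"jaw":0.085},{"d":[-0.4,-0.256,0],"turn_vec":[0,0,0.34],"jaw":0.085},{"d":[-0.5,-0.32,0],"turn_vec":[0,0,0.425],"jaw":0.085},{"d":[-0.6,-0.384,0],"turn_vec":[0,0,0.51],"jaw":0.085},{"d":[-0.7,-0.448,0],"turn_vec":[0,0,0.595],"jaw":0.085},{"d":[-0.8,-0.512,0.04],"turn_vec":[0,0,0.681],"jaw":0.085},{"d":[-0.9,-0.576,0.08],"turn_vec":[0,0,0.681],"jaw":0.085},{"d":[-1,-0.64,0.12],"turn_vec":[0,0,0.681],"jaw":0.085}]}}

```text
clock: 1.35
tool_pos: [0.5747, 0.1144, 0.1876]
tool_rot: [[0.14, 0.99, -0.0], [0.99, -0.14, 0.0], [0.0, -0.0, -1.0]]
wrist_force: [0.6, 0.3, -0.2]
gripper_width: 0.0851
finger_force: 0.0
```

```bash
python3 -c "
from h import *
plan((.611,.071,.036),-.14)"
```

```text
now [0.5747 0.1144 0.1876] -0.14 row [-0.0379  0.0421  0.1516] [-0.0003 -0.0002 -0.0003]
```

Scaled: 0.152 m / 0.5 = 0.304, 0.13 m / 0.5 = 0.26.

Call:
{"method": "inch_along", "body": {"deltas": [{"d":[-0.04,0.04,0.06],"jaw":0.085},{"d":[-0.076,0.084,0.12],"jaw":0.085},{"d":[-0.076,0.084,0.2],"jaw":0.085},{"d":[-0.076,0.084,0.26],"jaw":0.085},{"d":[-0.076,0.084,0.304],"jaw":0.085},{"d":[-0.076,0.084,0.304],"jaw":0.085}]}}

```text
clock: 2.1
tool_pos: [0.6083, 0.0726, 0.0342]
tool_rot: [[0.14, 0.99, -0.005], [0.99, -0.14, 0.0], [-0.0, -0.005, -1.0]]
wrist_force: [-0.6, -0.3, 0.7]
gripper_width: 0.0844
finger_force: 0.0
```

```bash
python3 - <<'E'
from h import *
a,_=manip.snapshot("scene");b,_=manip.snapshot("top")
f=lambda i,u,v:cv2.resize(i[v:v+120,u:u+100],(400,480),interpolation=cv2.INTER_CUBIC)
cv2.imwrite("pics/g1.png",np.hstack([f(a,240,150),f(b,220,165)]))
E
```

```text
(no output)
```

View pics/g1.png

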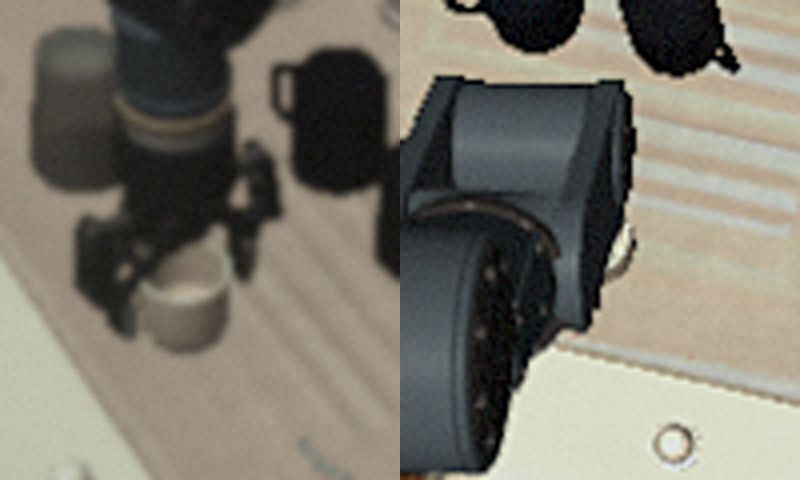

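The view shows the fingers straddling the bowl evenly, with the tips' midpoint at about (185,305) in the composite. I'll grip and lift.

Scaled: -0.15 m / 0.5 = -0.3, -0.12 m / 0.5 = -0.24.

Call:
{"method": "inch_along", "body": {"deltas": [{"jaw":0.05},{"jaw":0.05},{"jaw":0.05},{"jaw":0.05},{"d":[0,0,-0.06],"jaw":0.05},{"d":[0,0,-0.14],"jaw":0.05},{"d":[0,0,-0.24],"jaw":0.05},{"d":[0,0,-0.3],"jaw":0.05}], "grip_force": 50}}

```text
clock: 3.2
tool_pos: [0.6104, 0.0726, 0.1887]
tool_rot: [[0.139, 0.99, 0.002], [0.99, -0.139, -0.0], [0.0, 0.002, -1.0]]
wrist_force: [1.0, -0.3, -3.5]
gripper_width: 0.06
finger_force: 55.8
```

```bash
python3 - <<'E'
from h import *
p=manip.read_state();
# expected eye in tool: target hold: eye at hook+ (x .513,y -.10), handle toward +x, yaw=-pi/2+.03
plan((.45,-.05,.19),-1.541)
E
```

```text
now [0.6104 0.0726 0.1887] -0.14 row [-0.1438 -0.1417 -0.0016] [ 0.0017 -0.0016  1.4011]
```

Scaled: -0.153 m / 0.5 = -0.306, -0.14 m / 0.5 = -0.28, 1.4 rad / 2 = 0.7.

Call:
{"method": "inch_along", "body": {"deltas": [{"d":[-0.04,-0.03,0],"turn_vec":[0,0,0.0875],"jaw":0.05},{"d":[-0.08,-0.06,0],"turn_vec":[0,0,0.175],"jaw":0.05},{"d":[-0.12,-0.09,0],"turn_vec":[0,0,0.2625],"jaw":0.05},{"d":[-0.16,-0.12,0],"turn_vec":[0,0,0.35],"jaw":0.05},{"d":[-0.2,-0.15,0],"turn_vec":[0,0,0.4375],"jaw":0.05},{"d":[-0.24,-0.18,0],"turn_vec":[0,0,0.525],"jaw":0.05},{"d":[-0.28,-0.21,0],"turn_vec":[0,0,0.6125],"jaw":0.05},{"d":[-0.306,-0.23,0],"turn_vec":[0,0,0.7],"jaw":0.05},{"d":[-0.306,-0.23,0],"turn_vec":[0,0,0.7],"jaw":0.05},{"d":[-0.306,-0.23,0],"turn_vec":[0,0,0.7],"jaw":0.05}]}}

```text
clock: 4.45
tool_pos: [0.4753, -0.0626, 0.1865]
tool_rot: [[0.999, 0.033, 0.001], [0.033, -0.999, 0.0], [0.001, -0.0, -1.0]]
wrist_force: [-0.7, -0.5, -2.7]
gripper_width: 0.0602
finger_force: 55.7
```

```bash
python3 - <<'E'
from h import *
np.set_printoptions(precision=4,suppress=True)
s=manip.read_state();p=s["tool_pos"];print(p,ang(s["tool_rot"]))
ims=[]
for n in("scene","top"):
    im,d=manip.snapshot(n);np.save(f"pics/{n}1.npy",d)
    u,v=proj(n,(.505,-.1,.15)).astype(int);print(n,u-50,v-60)
    ims.append(cv2.resize(im[v-60:v+60,u-50:u+50],(400,480),interpolation=cv2.INTER_CUBIC))
    X=cloud(n,d);e=p+[.037,0,0]
    m=(d>0)&(X[...,0]>p[0]+.034)&(X[...,0]<p[0]+.07)&(abs(X[...,1]-p[1])<.012)&(abs(X[...,2]-p[2])<.03);Q=X[m]
    if len(Q):print(n,"handle",len(Q),Q.min(0),Q.max(0),np.median(Q,0))
cv2.imwrite("pics/h1.png",np.hstack(ims))
E
```

```text
[ 0.4753 -0.0626  0.1865] -1.5376603819794046
scene 251 189
top 276 194
```

View pics/h1.png

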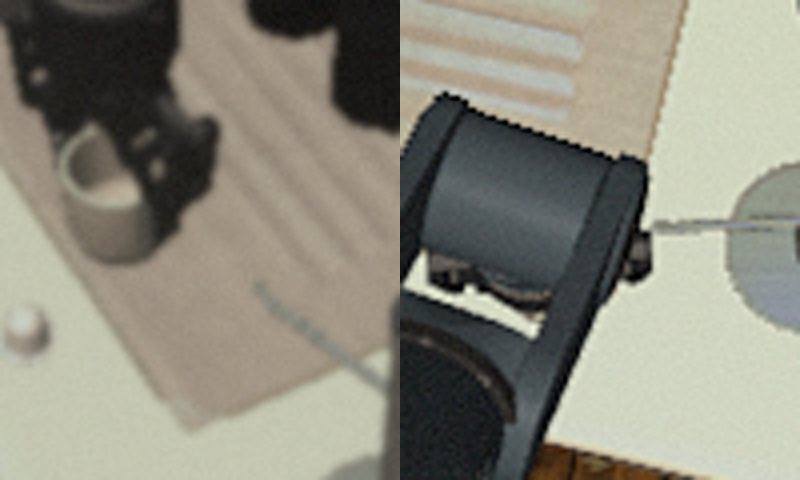

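The image shows the cup held at left, around (105,195), with its handle hidden behind the hand; the hook tip is at (258,288). I'll turn the cup half round so the handle faces the scene camera.

Scaled: 0.073 m / 0.5 = 0.146, 0.06 m / 0.5 = 0.12, -1.79 rad / 2 = -0.895.

Call:
{"method": "inch_along", "body": {"deltas": [{"d":[0.02,0,0],"turn_vec":[0,0,-0.09],"jaw":0.05},{"d":[0.04,0,0.02],"turn_vec":[0,0,-0.18],"jaw":0.05},{"d":[0.06,0,0.04],"turn_vec":[0,0,-0.27],"jaw":0.05},{"d":[0.08,0,0.06],"turn_vec":[0,0,-0.36],"jaw":0.05},{"d":[0.1,0,0.08],"turn_vec":[0,0,-0.45],"jaw":0.05},{"d":[0.12,0,0.1],"turn_vec":[0,0,-0.54],"jaw":0.05},{"d":[0.146,0.004,0.107],"turn_vec":[0,0,-0.63],"jaw":0.05},{"d":[0.146,0.004,0.107],"turn_vec":[0,0,-0.72],"jaw":0.05},{"d":[0.146,0.004,0.107],"turn_vec":[0,0,-0.81],"jaw":0.05},{"d":[0.146,0.004,0.107],"turn_vec":[0,0,-0.895],"jaw":0.05}]}}

```text
clock: 5.8
tool_pos: [0.5485, -0.062, 0.1327]
tool_rot: [[-0.255, 0.967, 0.0], [0.967, 0.255, 0.0], [0.0, 0.0, -1.0]]
wrist_force: [-0.1, 0.4, -2.9]
gripper_width: 0.0601
finger_force: 55.7
```

Call:
{"method": "inch_along", "body": {"deltas": [{"turn_vec":[0,0,-0.09],"jaw":0.05},{"turn_vec":[0,0,-0.18],"jaw":0.05},{"turn_vec":[0,0,-0.27],"jaw":0.05},{"turn_vec":[0,0,-0.36],"jaw":0.05},{"turn_vec":[0,0,-0.45],"jaw":0.05},{"turn_vec":[0,0,-0.54],"jaw":0.05},{"turn_vec":[0,0,-0.63],"jaw":0.05},{"turn_vec":[0,0,-0.675],"jaw":0.05},{"turn_vec":[0,0,-0.675],"jaw":0.05},{"turn_vec":[0,0,-0.675],"jaw":0.05}]}}

```text
clock: 7.05
tool_pos: [0.5482, -0.0623, 0.1328]
tool_rot: [[-1.0, -0.029, 0.0], [-0.029, 1.0, 0.0], [-0.0, 0.0, -1.0]]
wrist_force: [0.0, -0.2, -2.8]
gripper_width: 0.06
finger_force: 55.7
```

```bash
python3 - <<'E'
from h import *
np.set_printoptions(precision=4,suppress=True)
s=manip.read_state();p=s["tool_pos"];print(p,ang(s["tool_rot"]))
im,d=manip.snapshot("scene");np.save("pics/scene2.npy",d)
u,v=proj("scene",(.515,-.1,.13)).astype(int);print(u-40,v-30)
cv2.imwrite("pics/h2.png",cv2.resize(im[v-30:v+30,u-40:u+40],(800,600),interpolation=cv2.INTER_CUBIC))
X=cloud("scene",d)
for e in [p+[-.0375,0,0]]: print("exp eye px",proj("scene",e))
for sl in((-.07,-.034),):
    m=(d>0)&(X[...,0]>p[0]+sl[0])&(X[...,0]<p[0]+sl[1])&(abs(X[...,1]-p[1])<.015)&(abs(X[...,2]-p[2])<.03);Q=X[m]
    print("handle",len(Q),Q.min(0),Q.max(0),np.median(Q,0))
b=X[(d>0)&(abs(X[...,0]-.5135)<.012)&(X[...,1]>-.2)&(X[...,1]<-.12)&(X[...,2]>.115)&(X[...,2]<.15)]
print("hook",np.median(b[b[:,1]<-.15],0),b[:,1].max(),b[b[:,1]>-.145][:,2].max(),np.polyfit(b[:,1],b[:,0],1))
E
```

```text
[ 0.5482 -0.0623  0.1328] 1.5997205646611943
264 223
exp eye px [291.9301 244.5366]
handle 121 [ 0.4838 -0.0739  0.108 ] [ 0.5141 -0.0572  0.1554] [ 0.5018 -0.0653  0.1329]
hook [ 0.5115 -0.1759  0.1305] -0.1330461209119397 0.1388269240628299 [-0.0204  0.5086]
```

View pics/h2.png

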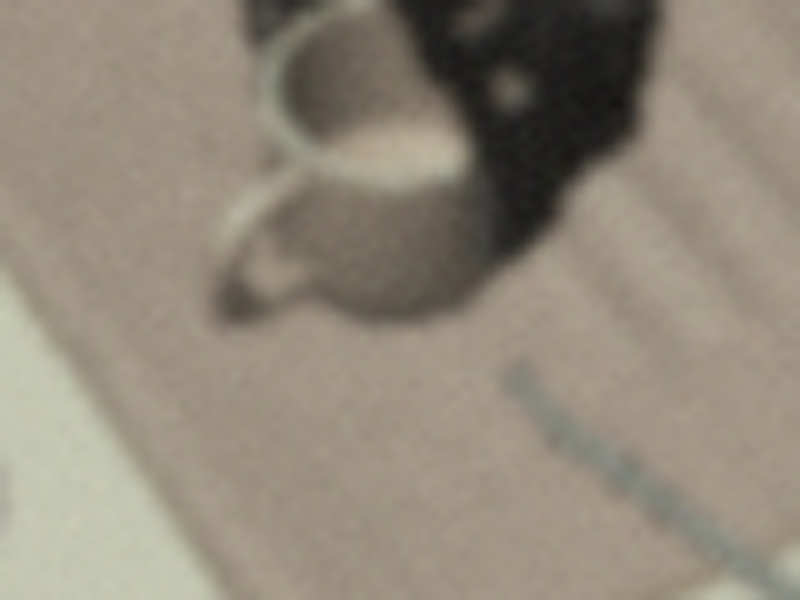

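The handle opening shows as a bright patch at about (272,268) in the crop. The hook tip is at (515,375), with the bar running down and right. I'll compare these with the projected cup model.

```bash
python3 - <<'E'
from h import *
np.set_printoptions(precision=0,suppress=True)
s=manip.read_state();p=s["tool_pos"]
yaw=ang(s["tool_rot"])-np.pi/2  # handle dir -x rotated
def W(cx,cy,cz): # cup frame -> world; handle (-y cup) -> world -x ; cup x = world? rotation of -90deg: cup y->+x, cup x-> -y
    h=np.array([-np.cos(yaw),-np.sin(yaw),0]);l=np.array([-h[1],h[0],0])
    return np.array([p[0],p[1],p[2]-.030])-h*(cy-.0145)+l*cx+np.array([0,0,cz])
comp=lambda X:(proj("scene",X)-[264,223])*10+5
for nm,q in dict(eye=(0,-.0225,.03),tip=(0,-.0455,.03),rimL=(0,.0145-.031,.056),rimC=(0,.0145,.056),botC=(0,.0145,0)).items(): print(nm,comp(W(*q)))
for x in(-.004,.004): print("hole",x,[comp(W(x,a,b)) for a in(-.029,-.016) for b in(.021,.039)])
t=np.linspace(0,6.283,200)
r=np.array([comp(W(.031*np.cos(a),.0145+.031*np.sin(a),.056)) for a in t]);print("rim ext",r.min(0),r.max(0))
r=np.array([comp(W(.026*np.cos(a),.0145+.026*np.sin(a),.0)) for a in t]);print("bot ext",r.min(0),r.max(0))
print("hook tip",comp((.513,-.1355,.1395)),comp((.514,-.16,.1335)),comp((.514,-.16,.1265)))
E
```

```text
eye [289. 222.]
tip [217. 275.]
rimL [306. 130.]
rimC [402.  59.]
botC [404. 226.]
hole -0.004 [array([258., 255.]), array([256., 201.]), array([298., 225.]), array([296., 171.])]
hole 0.004 [array([282., 273.]), array([280., 219.]), array([322., 243.]), array([321., 189.])]
rim ext [266. -36.] [538. 158.]
bot ext [293. 146.] [514. 308.]
hook tip [517. 369.] [599. 445.] [598. 466.]
```

```bash
python3 - <<'E'
from h import *
np.set_printoptions(precision=3,suppress=True)
d=np.load("pics/scene2.npy");X=cloud("scene",d)
for u in(288,290,291,292,294,298,303,306):
  print(u,[ (v,*X[v,u].round(3)) for v in range(236,257,2)])
E
```

```text
288 [(236, np.float64(0.608), np.float64(0.062), np.float64(-0.003)), (238, np.float64(0.603), np.float64(0.057), np.float64(-0.004)), (240, np.float64(0.598), np.float64(0.052), np.float64(-0.004)), (242, np.float64(0.592), np.float64(0.045), np.float64(-0.002)), (244, np.float64(0.5), np.float64(-0.061), np.float64(0.141)), (246, np.float64(0.496), np.float64(-0.066), np.float64(0.142)), (248, np.float64(0.496), np.float64(-0.065), np.float64(0.135)), (250, np.float64(0.572), np.float64(0.023), np.float64(-0.0)), (252, np.float64(0.496), np.float64(-0.064), np.float64(0.12)), (254, np.float64(0.495), np.float64(-0.065), np.float64(0.114)), (256, np.float64(0.558), np.float64(0.008), np.float64(-0.001))]
290 [(236, np.float64(0.515), np.float64(-0.052), np.float64(0.15)), (238, np.float64(0.516), np.float64(-0.05), np.float64(0.141)), (240, np.float64(0.518), np.float64(-0.047), np.float64(0.131)), (242, np.float64(0.504), np.float64(-0.064), np.float64(0.148)), (244, np.float64(0.502), np.float64(-0.065), np.float64(0.143)), (246, np.float64(0.587), np.float64(0.031), np.float64(-0
[... 3933 characters left out ...]
.float64(0.567), np.float64(-0.05), np.float64(0.111)), (238, np.float64(0.565), np.float64(-0.052), np.float64(0.106)), (240, np.float64(0.531), np.float64(-0.088), np.float64(0.153)), (242, np.float64(0.529), np.float64(-0.09), np.float64(0.149)), (244, np.float64(0.529), np.float64(-0.09), np.float64(0.142)), (246, np.float64(0.529), np.float64(-0.09), np.float64(0.136)), (248, np.float64(0.53), np.float64(-0.089), np.float64(0.127)), (250, np.float64(0.532), np.float64(-0.087), np.float64(0.117)), (252, np.float64(0.528), np.float64(-0.09), np.float64(0.116)), (254, np.float64(0.53), np.float64(-0.088), np.float64(0.106)), (256, np.float64(0.595), np.float64(-0.021), np.float64(-0.006))]
```

```bash
python3 - <<'E'
from h import *
from scipy.optimize import least_squares
np.set_printoptions(precision=4,suppress=True)
d=np.load("pics/scene2.npy");X=cloud("scene",d)
m=np.zeros(d.shape,bool);m[240:257,293:312]=1
m&=(X[...,2]>.106)&(X[...,2]<.15)&(X[...,1]<-.06)&(X[...,0]<.54)
Q=X[m];r=least_squares(lambda p:np.hypot(Q[:,0]-p[0],Q[:,1]-p[1])-.031,[.545,-.06],loss="soft_l1",f_scale=.001)
print(r.x,len(Q),np.std(r.fun))
V=X[225:262,285:312].reshape(-1,3);V=V[(np.hypot(V[:,0]-r.x[0],V[:,1]-r.x[1])<.034)&(V[:,2]>.09)&(V[:,2]<.18)];print("z pct",np.percentile(V[:,2],[1,3,97,99]))
H=X[225:262,270:296].reshape(-1,3);H=H[(np.hypot(H[:,0]-r.x[0],H[:,1]-r.x[1])>.036)&(np.hypot(H[:,0]-r.x[0],H[:,1]-r.x[1])<.07)&(H[:,2]>.09)&(H[:,2]<.17)]
print(len(H),H.min(0),H.max(0),"dir",np.arctan2(*(H.mean(0)[:2]-r.x)[::-1]))
e=np.array([r.x[0]-.037,r.x[1],.1328]);print("eye",e,proj("scene",e))
# back-solve eye from the visible hole px at this y plane
c=C["scene"];o=-c["R"].T@c["t"];dd=c["R"].T@np.linalg.inv(c["intrinsics"])@[289.5,248.7,1];print("hole ray at y",o+dd*(r.x[1]-o[1])/dd[1])
E
```

```text
[ 0.5448 -0.0626] 233 0.001909834254964954
z pct [0.0996 0.1031 0.1541 0.1566]
96 [ 0.4838 -0.0687  0.1085] [ 0.5396 -0.0177  0.1537] dir 3.07852929402956
eye [ 0.5078 -0.0626  0.1328] [291.1074 245.2646]
hole ray at y [ 0.5025 -0.0626  0.1252]
```

Scaled: -0.058 m / 0.5 = -0.116, -0.003 m / 0.5 = -0.006.

Call:
{"method": "inch_along", "body": {"deltas": [{"d":[-0.005,-0.03,-0.006],"jaw":0.05},{"d":[-0.005,-0.06,-0.006],"jaw":0.05},{"d":[-0.005,-0.09,-0.006],"jaw":0.05},{"d":[-0.005,-0.11,-0.006],"jaw":0.05},{"d":[-0.005,-0.116,-0.006],"jaw":0.05},{"d":[-0.005,-0.116,-0.006],"jaw":0.05}]}}

```text
clock: 7.85
tool_pos: [0.5519, -0.1206, 0.1358]
tool_rot: [[-1.0, -0.029, -0.0], [-0.029, 1.0, 0.0], [0.0, 0.0, -1.0]]
wrist_force: [0.4, 0.8, -3.0]
gripper_width: 0.0605
finger_force: 55.7
```

```bash
python3 - <<'E'
from h import *
np.set_printoptions(precision=4,suppress=True)
s=manip.read_state();p=s["tool_pos"]
im,d=manip.snapshot("scene");np.save("pics/scene3.npy",d)
u,v=proj("scene",(.515,-.13,.13)).astype(int);print(u-40,v-30)
cv2.imwrite("pics/h3.png",cv2.resize(im[v-30:v+30,u-40:u+40],(800,600),interpolation=cv2.INTER_CUBIC))
comp=lambda X:(proj("scene",X)-[u-40,v-30])*10+5
e=p+[-.037-.0034,-.001,-.0015];print("model eye",e,comp(e))
for y in(-.135,-.14,-.15,-.16): print(y,comp((.5086-.0204*y,y,.136 if y>-.138 else .13)))
E
```

```text
274 230
model eye [ 0.5115 -0.1216  0.1343] [368.5448 284.2315]
-0.135 [410.229  312.2941]
-0.14 [426.1262 342.0303]
-0.15 [458.6436 366.2176]
-0.16 [491.4243 390.6006]
```

View pics/h3.png

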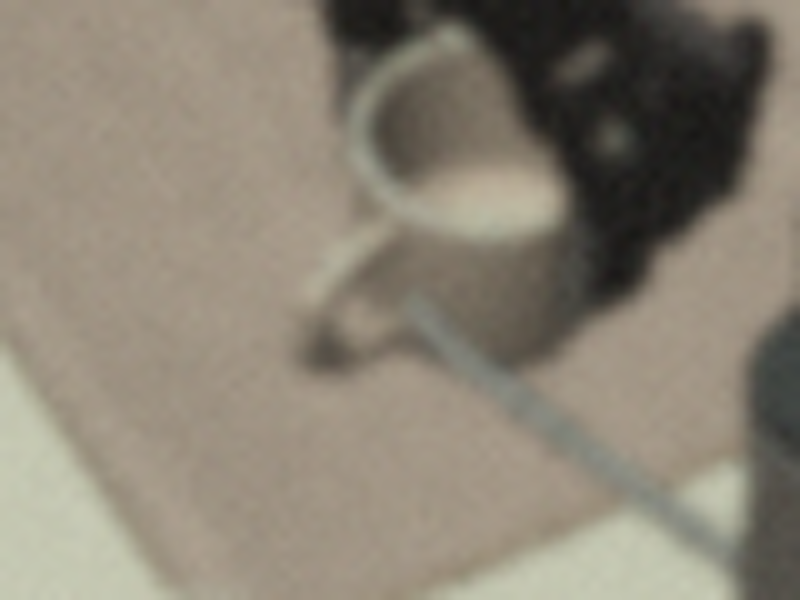

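The hook tip is at (412,300), just short of the opening, which shows at (355,318). That visible patch is only the outer part of the hole, because the bowl hides the rest, so the geometric alignment stands. I'll insert slowly and watch the force.

Scaled: -0.012 m / 0.5 = -0.024, -0.008 m / 0.5 = -0.016.

Call:
{"method": "inch_along", "body": {"deltas": [{"d":[0,-0.008,0],"jaw":0.05},{"d":[0,-0.016,0],"jaw":0.05},{"d":[0,-0.024,0],"jaw":0.05}]}}

```text
clock: 8.28
tool_pos: [0.5525, -0.1327, 0.136]
tool_rot: [[-1.0, -0.03, 0.0], [-0.03, 1.0, -0.0], [-0.0, -0.0, -1.0]]
wrist_force: [-0.5, -0.2, -3.0]
gripper_width: 0.06
finger_force: 55.7
```

Call:
{"method": "inch_along", "body": {"deltas": [{"d":[0,-0.008,0],"jaw":0.05},{"d":[0,-0.016,0.002],"jaw":0.05},{"d":[0,-0.024,0.004],"jaw":0.05}]}}

```text
clock: 8.65
tool_pos: [0.5528, -0.1448, 0.1339]
tool_rot: [[-1.0, -0.029, -0.0], [-0.029, 1.0, 0.0], [0.0, 0.0, -1.0]]
wrist_force: [-0.3, -0.8, -3.5]
gripper_width: 0.0605
finger_force: 55.7
```

The manual's scale: shifts go in shares of 0.5 m and turns go in shares of 2 rad. Converting my numbers, -0.018 m / 0.5 = -0.036, -0.012 m / 0.5 = -0.024.

Call:
{"method": "inch_along", "body": {"deltas": [{"d":[0,-0.012,0.002],"jaw":0.05},{"d":[0,-0.024,0.002],"jaw":0.05},{"d":[0,-0.036,0.002],"jaw":0.05},{"d":[0,-0.036,0.002],"jaw":0.05}]}}

```text
clock: 9.15
tool_pos: [0.5535, -0.1632, 0.133]
tool_rot: [[-1.0, -0.028, 0.0], [-0.028, 1.0, -0.0], [-0.0, -0.0, -1.0]]
wrist_force: [-0.1, -0.1, -2.9]
gripper_width: 0.0601
finger_force: 55.7
```

Call:
{"method": "inch_along", "body": {"deltas": [{"d":[0,0,0.006],"jaw":0.05},{"d":[0,0,0.01],"jaw":0.05},{"d":[0,0,0.01],"jaw":0.05}]}}

```text
clock: 9.52
tool_pos: [0.5532, -0.1623, 0.1278]
tool_rot: [[-1.0, -0.029, -0.0], [-0.029, 1.0, 0.0], [0.0, 0.0, -1.0]]
wrist_force: [-0.4, 0.4, -2.5]
gripper_width: 0.0602
finger_force: 55.8
```

```bash
python3 - <<'E'
from h import *
s=manip.read_state();p=s["tool_pos"]
im,d=manip.snapshot("scene");np.save("pics/scene4.npy",d)
u,v=proj("scene",(.515,-.17,.13)).astype(int);print(u-40,v-30)
cv2.imwrite("pics/h4.png",cv2.resize(im[v-30:v+30,u-40:u+40],(800,600),interpolation=cv2.INTER_CUBIC))
E
```

```text
286 240
```

View pics/h4.png

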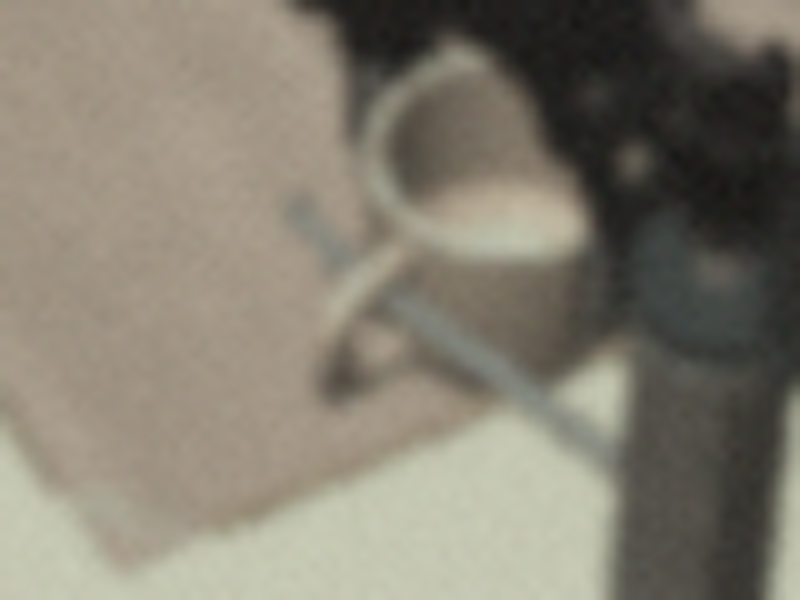

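The picture shows the bar passing through the handle: the tip is free at (295,210) and the handle arch crosses over at (370,265). I'll lower until the weight comes off.

Scaled: 0.0025 m / 0.5 = 0.005, 0.0015 m / 0.5 = 0.003.

Call:
{"method": "inch_along", "body": {"deltas": [{"d":[0,0,0.003],"jaw":0.05},{"d":[0,0,0.005],"jaw":0.05},{"d":[0,0,0.005],"jaw":0.05}]}}

```text
clock: 9.95
tool_pos: [0.5534, -0.1624, 0.1261]
tool_rot: [[-1.0, -0.029, 0.0], [-0.029, 1.0, -0.0], [-0.0, -0.0, -1.0]]
wrist_force: [-1.3, 0.5, 5.7]
gripper_width: 0.0604
finger_force: 56.4
```

Call:
{"method": "inch_along", "body": {"deltas": [{"d":[0,0,0.003],"jaw":0.05},{"d":[0,0,0.005],"jaw":0.05},{"d":[0,0,0.005],"jaw":0.05}]}}

```text
clock: 10.32
tool_pos: [0.5535, -0.1625, 0.1244]
tool_rot: [[-1.0, -0.029, 0.001], [-0.029, 1.0, -0.0], [-0.001, -0.0, -1.0]]
wrist_force: [-2.4, 0.9, 9.1]
gripper_width: 0.0603
finger_force: 57.0
```

Scaled: -0.002 m / 0.5 = -0.004.

Call:
{"method": "inch_along", "body": {"deltas": [{"d":[0,0,-0.004],"jaw":0.05},{"d":[0,0,-0.004],"jaw":0.085},{"d":[0,0,-0.004],"jaw":0.085},{"d":[0,0,-0.004],"jaw":0.085},{"d":[0,0,-0.004],"jaw":0.085},{"d":[0,0,-0.004],"jaw":0.085},{"d":[0,0,-0.004],"jaw":0.085},{"d":[0,0,-0.004],"jaw":0.085}], "grip_force": 20}}

```text
clock: 11.32
tool_pos: [0.5533, -0.1625, 0.1249]
tool_rot: [[-1.0, -0.029, -0.0], [-0.029, 1.0, -0.0], [0.0, -0.0, -1.0]]
wrist_force: [-0.3, 0.4, 0.2]
gripper_width: 0.0847
finger_force: 0.0
```

```bash
python3 - <<'E'
from h import *
im,d=manip.snapshot("scene")
u,v=proj("scene",(.53,-.18,.12)).astype(int);print(u-60,v-45)
cv2.imwrite("pics/h5.png",cv2.resize(im[v-45:v+45,u-60:u+60],(800,600),interpolation=cv2.INTER_CUBIC))
E
```

```text
274 227
```

View pics/h5.png

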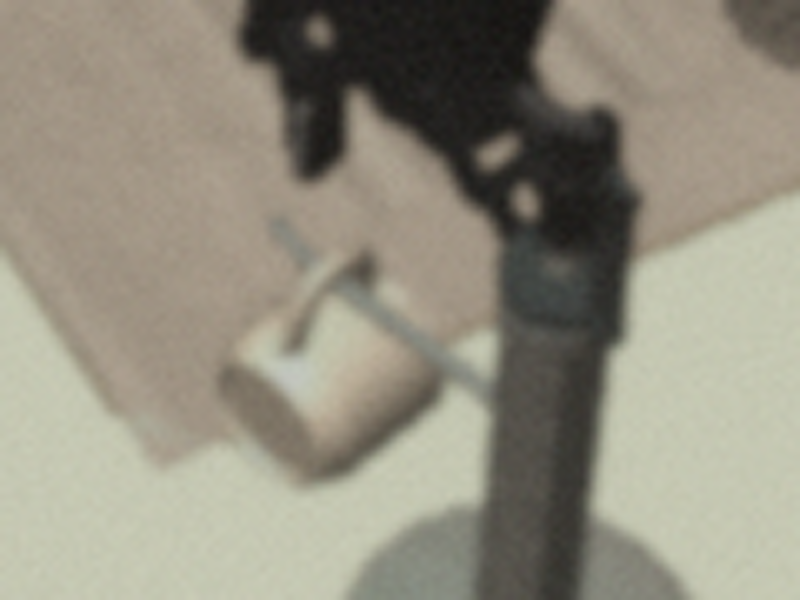

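The cup hangs by its handle on the bar, around (330,370), clear of the open fingers at (315,150) and (525,200). I'll go up and over the knob, turning the hand.

Scaled: -0.22 m / 0.5 = -0.44, -0.0885 m / 0.5 = -0.177, 1.26 rad / 2 = 0.63.

Call:
{"method": "inch_along", "body": {"deltas": [{"d":[0,0,-0.06],"jaw":0.085},{"d":[0,0,-0.17],"jaw":0.085},{"d":[0,0,-0.28],"jaw":0.085},{"d":[0,0,-0.38],"turn_vec":[0,0,0.09],"jaw":0.085},{"d":[0.008,-0.01,-0.44],"turn_vec":[0,0,0.18],"jaw":0.085},{"d":[0.02,-0.04,-0.44],"turn_vec":[0,0,0.27],"jaw":0.085},{"d":[0.04,-0.08,-0.44],"turn_vec":[0,0,0.36],"jaw":0.085},{"d":[0.06,-0.12,-0.44],"turn_vec":[0,0,0.45],"jaw":0.085},{"d":[0.072,-0.16,-0.44],"turn_vec":[0,0,0.54],"jaw":0.085},{"d":[0.076,-0.177,-0.44],"turn_vec":[0,0,0.63],"jaw":0.085}]}}

```text
clock: 12.62
tool_pos: [0.5174, -0.2531, 0.3449]
tool_rot: [[-0.327, 0.945, -0.0], [0.945, 0.327, -0.0], [-0.0, -0.0, -1.0]]
wrist_force: [-0.2, -0.9, 0.3]
gripper_width: 0.0849
finger_force: 0.0
```

Call:
{"method": "inch_along", "body": {"deltas": [{"turn_vec":[0,0,0.09],"jaw":0.085},{"turn_vec":[0,0,0.18],"jaw":0.085},{"turn_vec":[0,0,0.2225],"jaw":0.085},{"turn_vec":[0,0,0.2225],"jaw":0.085}]}}

```text
clock: 13.12
tool_pos: [0.5178, -0.252, 0.3448]
tool_rot: [[0.104, 0.995, -0.0], [0.995, -0.104, 0.0], [0.0, -0.0, -1.0]]
wrist_force: [-0.4, 0.5, 0.5]
gripper_width: 0.085
finger_force: 0.0
```

```bash
python3 - <<'E'
from h import *
np.set_printoptions(precision=4,suppress=True)
plan((.518,-.252,.245),-.105)
for n in ("scene","top"):
    im,d=manip.snapshot(n);X=cloud(n,d);near=lambda c,r,a,b:X[(d>0)&(np.hypot(X[...,0]-c[0],X[...,1]-c[1])<r)&(X[...,2]>a)&(X[...,2]<b)]
    Q=near((.515,-.165),.06,.04,.16);Q=Q[(Q[:,1]>-.21)];print(n,"cup",len(Q),np.median(Q,0),Q.min(0),Q.max(0))
    B=near((.5165,-.2525),.04,.225,.28);B=B[np.hypot(*(B[:,:2]-[.5155,-.2525]).T)>.016];
    if len(B):print("blade",len(B),np.median(B,0))
E
```

```text
now [ 0.5178 -0.252   0.3448] -0.104 row [-0.      0.0003  0.0998] [-0.0003 -0.0002  0.001 ]
scene cup 854 [ 0.4969 -0.1722  0.1064] [ 0.4758 -0.2093  0.0575] [ 0.5367 -0.1345  0.1455]
blade 112 [ 0.5079 -0.2766  0.2523]
  return _methods._mean(a, axis=axis, dtype=dtype,
  ret = um.true_divide(
Traceback (most recent call last):
ValueError: zero-size array to reduction operation minimum which has no identity
```

Scaled: 0.1 m / 0.5 = 0.2, 0.08 m / 0.5 = 0.16.

Call:
{"method": "inch_along", "body": {"deltas": [{"d":[0,0,0.08],"jaw":0.085},{"d":[0,0,0.16],"jaw":0.085},{"d":[0,0,0.2],"jaw":0.085},{"d":[0,0,0.2],"jaw":0.085}]}}

```text
clock: 13.72
tool_pos: [0.517, -0.2514, 0.2432]
tool_rot: [[0.104, 0.995, -0.003], [0.995, -0.104, 0.003], [0.002, -0.004, -1.0]]
wrist_force: [0.2, 0.1, 1.0]
gripper_width: 0.0852
finger_force: 0.0
```

Call:
{"method": "inch_along", "body": {"deltas": [{"jaw":0.01},{"jaw":0.01},{"jaw":0.01},{"jaw":0.01},{"jaw":0.01},{"jaw":0.01},{"jaw":0.01}], "grip_force": 70}}

```text
clock: 14.6
tool_pos: [0.5177, -0.2522, 0.2459]
tool_rot: [[0.105, 0.995, -0.0], [0.995, -0.105, -0.001], [-0.001, -0.0, -1.0]]
wrist_force: [-2.6, 0.2, 5.9]
gripper_width: 0.0179
finger_force: 68.5
```

Scaled: -0.0305 m / 0.5 = -0.061, -0.025 m / 0.5 = -0.05.

Call:
{"method": "inch_along", "body": {"deltas": [{"d":[0,0,-0.01],"jaw":0.01},{"d":[0,0,-0.02],"jaw":0.01},{"d":[0,0,-0.03],"jaw":0.01},{"d":[0,0,-0.04],"jaw":0.01},{"d":[0,0,-0.05],"jaw":0.01},{"d":[0,0,-0.061],"jaw":0.01},{"d":[0,0,-0.061],"jaw":0.01},{"d":[0,0,-0.061],"jaw":0.01},{"d":[0,0,-0.061],"jaw":0.01}]}}

```text
clock: 15.72
tool_pos: [0.5177, -0.2521, 0.2753]
tool_rot: [[0.105, 0.994, -0.001], [0.994, -0.105, 0.0], [-0.0, -0.001, -1.0]]
wrist_force: [-3.5, -3.1, -6.0]
gripper_width: 0.0182
finger_force: 68.6
```

```bash
python3 - <<'E'
from h import *
np.set_printoptions(precision=4,suppress=True)
print(manip.read_state()["tool_pos"])
im,d=manip.snapshot("scene")
u,v=proj("scene",(.516,-.22,.19)).astype(int);print(u-50,v-45)
cv2.imwrite("pics/h6.png",cv2.resize(im[v-37:v+38,u-50:u+50],(800,600),interpolation=cv2.INTER_CUBIC))
X=cloud("scene",d)
b=X[(d>0)&(abs(X[...,0]-.5115)<.01)&(X[...,1]>-.23)&(X[...,1]<-.185)&(X[...,2]>.11)&(X[...,2]<.185)];print("bar z",len(b),np.median(b,0))
b=X[(d>0)&(abs(X[...,0]-.5115)<.01)&(X[...,1]>-.148)&(X[...,1]<-.125)&(X[...,2]>.11)&(X[...,2]<.185)];print("tip",len(b),np.median(b,0),b.max(0))
E
```

```text
[ 0.5177 -0.2521  0.2753]
295 219
bar z 131 [ 0.5128 -0.1932  0.1335]
tip 39 [ 0.5112 -0.1415  0.1586] [ 0.5213 -0.1333  0.1657]
```

View pics/h6.png

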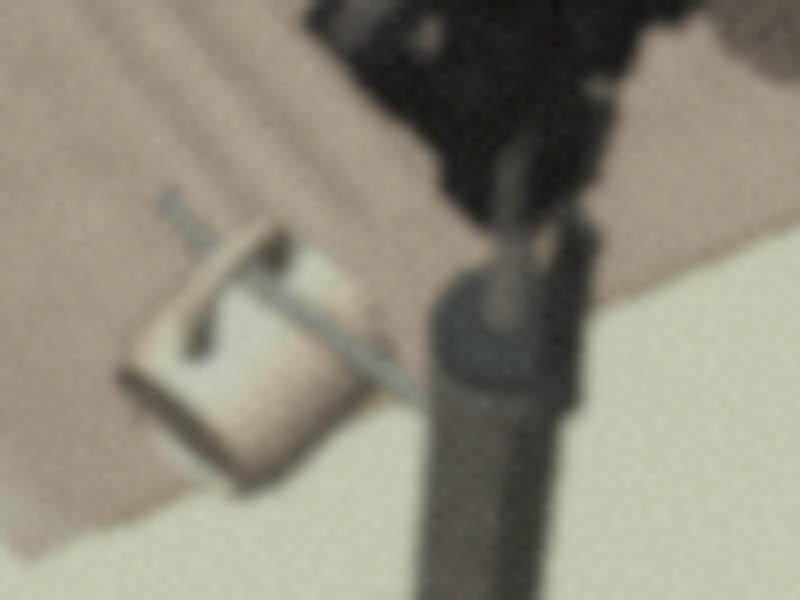

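The picture shows the post raised: the steel post is visible between the hand and the ring top at (505,320). The cup still hangs at (250,370), and the blade stands right of the knob at (580,260). I'll check the lift from the hook tip's depth.

```bash
python3 - <<'E'
from h import *
np.set_printoptions(precision=4,suppress=True)
L=[np.load(f"pics/scene{i}.npy") for i in(0,3)]+[manip.snapshot("scene")[1] for _ in range(2)]
for d,o in zip(L,(0,0,.0295,.0295)):
    X=cloud("scene",d)
    for y0,y1 in((-.148,-.125),(-.2,-.182)):
        b=X[(d>0)&(abs(X[...,0]-.5125)<.01)&(X[...,1]>y0)&(X[...,1]<y1)&(abs(X[...,2]-.131-o)<.014)];print(len(b),b.mean(0),np.percentile(b[:,2],95),end=" ")
    print()
E
```

```text
21 [ 0.5112 -0.1405  0.1343] 0.1377080664736001 24 [ 0.5131 -0.1906  0.1298] 0.13248547687047246 
46 [ 0.5162 -0.135   0.135 ] 0.141960225897515 24 [ 0.5125 -0.1904  0.1306] 0.13446829439878483 
23 [ 0.5118 -0.1408  0.1624] 0.16685654316791285 24 [ 0.5127 -0.1912  0.1596] 0.16276451280340648 
23 [ 0.5112 -0.1411  0.1627] 0.16690288388980185 27 [ 0.5126 -0.1917  0.16  ] 0.1627957971507009
```

Scaled: -0.0005 m / 0.5 = -0.001, -1 rad / 2 = -0.5.

Call:
{"method": "inch_along", "body": {"deltas": [{"d":[0,0,-0.001],"turn_vec":[0,0,-0.05],"jaw":0.01},{"d":[0,0,-0.001],"turn_vec":[0,0,-0.1],"jaw":0.01},{"d":[0,0,-0.001],"turn_vec":[0,0,-0.15],"jaw":0.01},{"d":[0,0,-0.001],"turn_vec":[0,0,-0.2],"jaw":0.01},{"d":[0,0,-0.001],"turn_vec":[0,0,-0.25],"jaw":0.01},{"d":[0,0,-0.001],"turn_vec":[0,0,-0.3],"jaw":0.01},{"d":[0,0,-0.001],"turn_vec":[0,0,-0.35],"jaw":0.01},{"d":[0,0,-0.001],"turn_vec":[0,0,-0.4],"jaw":0.01},{"d":[0,0,-0.001],"turn_vec":[0,0,-0.45],"jaw":0.01},{"d":[0,0,-0.001],"turn_vec":[0,0,-0.5],"jaw":0.01}]}}

```text
clock: 17.12
tool_pos: [0.5179, -0.2519, 0.2757]
tool_rot: [[-0.782, 0.623, -0.0], [0.623, 0.782, 0.001], [0.001, 0.0, -1.0]]
wrist_force: [-1.3, -2.5, -5.7]
gripper_width: 0.0181
finger_force: 69.3
```

```bash
python3 - <<'E'
from h import *
np.set_printoptions(precision=4,suppress=True)
s=manip.read_state();print(s["tool_pos"],ang(s["tool_rot"]),s["torque"],s["joint_positions"])
_,d=manip.snapshot("scene");X=cloud("scene",d)
B=X[(d>0)&(np.hypot(X[...,0]-.516,X[...,1]+.2525)<.034)&(np.hypot(X[...,0]-.516,X[...,1]+.2525)>.022)&(X[...,2]>.22)&(X[...,2]<.25)];print(len(B),B.mean(0) if len(B) else"", np.arctan2(*(B.mean(0)[:2]-[.516,-.2525])[::-1]) if len(B) else "")
E
```

```text
[ 0.5179 -0.2519  0.2757] 0.8979867727456716 [-0.3438  0.3348 -0.0731] [-0.6468  0.4304  1.5264  0.0002  1.1854 -1.5449]
44 [ 0.52   -0.2788  0.2346] -1.419224172693388
```

Scaled: -0.3 rad / 2 = -0.15.

Call:
{"method": "inch_along", "body": {"deltas": [{"turn_vec":[0,0,-0.04],"jaw":0.01},{"turn_vec":[0,0,-0.08],"jaw":0.01},{"turn_vec":[0,0,-0.12],"jaw":0.01},{"turn_vec":[0,0,-0.15],"jaw":0.01},{"turn_vec":[0,0,-0.15],"jaw":0.01}]}}

```text
clock: 17.8
tool_pos: [0.5176, -0.252, 0.2757]
tool_rot: [[-0.929, 0.369, -0.001], [0.369, 0.929, 0.0], [0.001, 0.0, -1.0]]
wrist_force: [-2.7, -2.1, -5.7]
gripper_width: 0.0182
finger_force: 70.6
```

```bash
cat >t.py <<'E'
from h import *
np.set_printoptions(precision=4,suppress=True)
s=manip.read_state();print(s["tool_pos"],ang(s["tool_rot"]),s["torque"])
_,d=manip.snapshot("scene");X=cloud("scene",d)
B=X[(d>0)&(np.hypot(X[...,0]-.516,X[...,1]+.2525)<.034)&(np.hypot(X[...,0]-.516,X[...,1]+.2525)>.022)&(X[...,2]>.22)&(X[...,2]<.25)];print(len(B),B.mean(0) if len(B) else"", np.arctan2(*(B.mean(0)[:2]-[.516,-.2525])[::-1]) if len(B) else "")
E
python3 t.py
```

```text
[ 0.5176 -0.252   0.2757] 1.192674029693483 [-0.3613  0.4668 -0.2292]
41 [ 0.5259 -0.2764  0.2346] -1.1793006148703924
```

Call:
{"method": "inch_along", "body": {"deltas": [{"turn_vec":[0,0,-0.02],"jaw":0.01},{"turn_vec":[0,0,-0.04],"jaw":0.01},{"turn_vec":[0,0,-0.04],"jaw":0.01}]}}

```text
clock: 18.23
tool_pos: [0.5172, -0.2522, 0.2757]
tool_rot: [[-0.956, 0.294, -0.002], [0.294, 0.956, 0.0], [0.002, -0.0, -1.0]]
wrist_force: [-3.6, -3.0, -5.0]
gripper_width: 0.018
finger_force: 73.2
```

```bash
python3 t.py
```

```text
[ 0.5172 -0.2522  0.2757] 1.2722761952166182 [-0.5004  0.7702 -0.5248]
39 [ 0.5262 -0.2766  0.2346] -1.1714023334083028
```

Call:
{"method": "inch_along", "body": {"deltas": [{"jaw":0.01},{"jaw":0.01},{"jaw":0.01},{"jaw":0.01}]}}

```text
clock: 18.77
tool_pos: [0.5172, -0.2522, 0.2757]
tool_rot: [[-0.956, 0.294, -0.002], [0.294, 0.956, 0.0], [0.002, -0.0, -1.0]]
wrist_force: [-4.0, -2.6, -5.8]
gripper_width: 0.018
finger_force: 73.2
```

```bash
python3 - <<'E'
from h import *
np.set_printoptions(precision=4,suppress=True)
_,d=manip.snapshot("scene");X=cloud("scene",d)
b=X[(d>0)&(abs(X[...,0]-.5125)<.01)&(X[...,1]>-.2)&(X[...,1]<-.182)&(abs(X[...,2]-.1605)<.014)];print("bar",b.mean(0))
Q=X[(d>0)&(np.hypot(X[...,0]-.51,X[...,1]+.165)<.05)&(X[...,2]>.06)&(X[...,2]<.16)];print("cup",len(Q),np.median(Q,0))
manip.hand_in()
E
```

```text
bar [ 0.5129 -0.1908  0.1602]
cup 694 [ 0.5048 -0.1746  0.132 ]
the job is handed in; nothing more can be done
```

I handed the job in at about 19 s with the cup hanging on the hook, the post held at the mark (about 30 mm up by hook depth and hand height) and the lever against its closed stop, as judged by the blade no longer turning while the torque rose; no verdict came back.

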